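Seat the fixture's cover plate, then hold the offset lever level over its post

TASK

Press the propped-up end of the loose cover plate down until the plate lies flat in the recess of the metal assembly fixture. Then pick up the grey offset lever by its balance point, which lies on the bar near the heavy round boss, and hold it level and still about 3 cm clear above the fixture, the boss's bore straight above the thick post and the small eye above the thin pin. Keep the lever level all the way, leave everything else where it stands, and finish still holding the lever; do not put it down.

Things in the scene. Friction and masses are not known exactly. Their poses are not given: they have to be found in the camera images.
- lever_bore (a point): on the axis of the lever's big bore, at half the bar's height, 23 mm above the lever's underside. x along the bar from boss to eye, z up along the bore. The lever balances 45 mm from this point along +x, on the bar (the boss's wall is 22 mm from the bore's axis)
- lever_eye (a point): the lever's eye: on the axis of the small hole, 23 mm above the lever's underside, 165 mm from lever_bore along the lever's x; same axes
- plate_top (a point): loose flat steel cover plate 104 x 56 x 8 mm, 0.22 kg, lying in the fixture's recess with 2 mm play, one end propped about 12 mm up (tilt 0.11 rad) at the start; the point is the centre of its top face. x along its length towards the propped end, z out of its top. Lying flat, its top is 22 mm above the worktop, 3 mm proud of the fixture's top face
- post_top (a point): centre of the top of the fixture's thick upright steel post, 15 mm diameter, top 45 mm above the worktop (26 mm above the block). x along the fixture from the post towards the thin pin, z up
- pin_top (a point): the centre of the top of the fixture's thin pin, 8 mm diameter, 35 mm above the worktop, 165 mm from the post along the fixture's x; same axes as post_top
- check_weight: steel check weight with a knob, 29 mm diameter, 50 mm tall, stands between or beyond the task's things; origin at the centre of its underside; a bystander
- tape_white: roll of white tape lying flat, 70 mm diameter, 20 mm tall; origin at the centre of its underside; a bystander
- bottle_tablets: white screw-cap bottle, 47 mm diameter, 85 mm tall, at the back left; origin at the centre of its underside; a bystander
- tube_rack_green: green moulded tube rack with micro tubes, 84 x 122 x 42 mm, at the left side; origin at the centre of its underside; a bystander
- lever: offset lever, grey painted casting, 199 mm long, 0.45 kg +-30 %, lying flat: round boss (44 mm diameter, 38 tall, 19 bore) at one end, small eye (24 mm diameter, 34 tall, 13 hole) at the other, axes 165 mm apart, joined by a straight bar 12 mm wide, from 14 to 32 mm above the underside. Origin midway between the axes, at its underside; x from boss to eye
- fixture: aluminium block 226 x 84 x 19 mm, fixed: thick post near one end, thin pin near the other, between them a recess 109 x 60 mm, 5 mm deep, with the cover plate. Origin at the centre of its underside, on the worktop, midway between post and pin; x from post to pin
- plunger (a joint): stiff friction plunger in the recess floor that props up the plate's end: it stands under the plate 40 mm from the plate's centre towards the propped end, on the centre line. 0 = up, 0.010 m = fully down. About 5 to 8 N pressed on the plate above it drives it down, and it stays down
Mind the look-alikes: they are no part of the job. There is more than one size of the lever; the one meant has the size given above.

How it is judged:
On the way:
1. the cover plate lies flat in its recess while the lever still lies on the worktop (angle between plate_top's own z axis and vertical below 0.03 rad and height (world z) of plate_top below 0.0245 m and z of plate_top in the frame of post_top above -0.027 m and height (world z) of lever_bore below 0.03 m), for 0.2 s.
At the end, for the whole second after the job is handed in: Plate flat in its recess (within 0.03 rad). Lever held still by the fingers within 15 mm of its balance point, tilt under 0.07 rad, bore within 12 mm of the post axis and eye within 20 mm of the pin axis seen from above, underside 10 to 60 mm above the post top, not touching the fixture (angle between plate_top's own z axis and vertical below 0.03 rad and height (world z) of plate_top below 0.0245 m and z of plate_top in the frame of post_top above -0.027 m and angle between lever_bore's own z axis and vertical below 0.07 rad and horizontal distance between lever_bore and post_top below 0.012 m and horizontal distance between lever_eye and pin_top below 0.02 m and height (world z) of lever_bore between 0.078 and 0.128 m and x of the grasp point in the frame of lever_bore between 0.03 and 0.06 m and contact force between the fingers and lever above 2 N and contact force between lever and fixture below 0.1 N and linear speed of lever below 0.02 m/s); the arm keeps its last pose, push and grip.
It fails at once if the lever droops or is tipped by more than 0.25 rad (angle between lever_bore's own z axis and vertical above 0.25 rad).
It fails at once if a bystander is pushed more than 30 mm or knocked over (distance of any of check_weight, tape_white, bottle_tablets, tube_rack_green from where it was at the start of the episode above 0.03 m or angle between any of check_weight, tape_white, bottle_tablets, tube_rack_green's own z axis and vertical above 0.4 rad).
It also fails if it takes over 54 s, if anything falls off the work surface, if the arm or the gripper's body presses on something with over 40 N, if the wrist force passes 120 N, or if a joint passes its speed limit or range.

ROBOT

A 7-joint arm with a two-finger parallel gripper is mounted at the origin on the work surface; the furniture and walls round the work are solid. World frame = base frame: x ahead of the robot, y to its left, z up, the work surface at z = 0. Lengths are in m, angles in rad, forces in N, time in s.
With the tool pointing down it reaches from about 0.35 to 0.9 m from the base axis. Payload 19.9 kg.
Tool frame: the origin (TCP) lies between the finger pads; the fingertips stand 22 mm ahead of it and the grasp point (between the pads) lies 3 mm ahead of it (ctrl.tcp_to_tips is the distance from the TCP to the fingertips, in m); z points along the fingers, y is the line along which they close (so a half turn about z gives the same grasp; the last joint's range is limited). The gripper opens to 94 mm and grips with 3 to 60 N. Pads are 16 mm wide; open, the fingers measure 119 mm over their backs; the gripper's body (75 mm by 177 mm) begins 78 mm behind the grasp point.
Start: joints at [-1.165, 0.417, -0.01, 1.614, 0.005, 1.111, -0.053], TCP at [0.271, 0.563, 0.227] pointing down, gripper open.
Joint ranges: [-2.81, 2.81], [-0.39, 2.02], [-1.27, 1.25], [0.06, 2.57], [-1.19, 4.33], [0.19, 2], [-2.82, 2.82]. Speed limits (rad/s): [1.89, 1.89, 2.39, 2.39, 3.01, 3.01, 3.01].

INTERFACE

Orientations are given as a unit quaternion [w, x, y, z].
In Python, from cell import ctrl gives the robot as it stands.
- The arm moves only by the tool step_arm, never from a script. Its argument "increments" is a list of rows, each an object of numbers: "gripper": the gripper's target within -1 to 1 (shut at 1, half-way at 0, fully open at -1); "dx", "dy", "dz": the shift along the tool's x, y, z in m; "turn": the turn about the tool's z in degrees. In form: [{"gripper": .., "dx": .., "dy": .., "dz": .., "turn": ..}, ...]. A call has 1 to 20 rows; each row is the pose to reach, as a shift and turn from the pose commanded when the call began, along the tool's axes at that moment; what a row does not reach only later rows make up. A row lasts 1/10 s, in which the tool goes at most 50 mm and 8.59 degrees, less where a joint would pass 70% of its speed; a pose out of reach is approached as far as the arm can. A call with a gripper value outside its range is refused whole. The fingers move at their own pace and stop on an object; "newtons" is the grip in N (left out, the last holds). Time passes only in rows, so rows that repeat a pose let the fingers close. It gives the time, the measured TCP pose, the force, the opening and the grip force at its end, in the units of the state.
- ctrl.get_obs(): the state, without advancing time (a new reading comes with each control period).
- ctrl.camera(name): name is "scene" or "top"; returns the picture (480x640x3 uint8, red, green, blue); there is no depth.
- ctrl.get_calibration(name): a dict with "intrinsics" (3x3 intrinsics, pixels), "rvec" (rotation vector, rad) and "tvec" (3), from world to camera coordinates, as OpenCV has them. Camera axes: x right, y down, z forward; pixel columns grow to the right and rows downward; lengths in m; the calibration is good to about 2 mm. A picture is of the moment at which its call begins. get_calibration takes no time and is no camera call.
- ctrl.sign_off(): hands the job in; it is judged then, once.
The state is a dict: "time": time; "joint_pos": joint angles; "joint_vel": joint speeds; "tau": joint torques, N m; "tcp_pos": TCP position; "orientation": TCP orientation; "wrist_force": force on the tool from outside, world axes, zero at the start; "moment": the same for the moment, N m; "finger_gap": opening from 0.0 (shut) to 1.0 (fully open); "grip_force": force on a finger pad.
Only numpy, scipy, OpenCV 4.12 (cv2) and the standard library are available. Lean on these libraries where they do the work, as an engineer would, in place of code of your own. Each camera call takes 0.05 s, during which the arm holds its last target. There are 200 camera calls.

## Working session

There is one attempt and no reset: what is moved stays moved. The work goes in short steps, Python scripts to look and compute and a tool call to move; the robot and the scene stay as the last step left them, time stands still between calls to the robot, and variables do not carry over. Pictures are saved under pics/ and viewed, at most 10 in all, crops included, and the job is handed in when it is done.

Besides the shell and the picture viewer there is one more tool, called in YAML: its name, and indented under it one key for each argument. step_arm: Moves the arm, as the interface text tells. Its arguments: {"type":"object","properties":{"increments":{"type":"array"},"newtons":{"type":"number"}},"required":["increments"]}

```bash
mkdir -p pics
python3 - <<'E'
from cell import ctrl
import cv2
for n in("top","scene"):
    cv2.imwrite(f"pics/{n}0.png",cv2.cvtColor(ctrl.camera(n),cv2.COLOR_RGB2BGR))
    print(n,ctrl.get_calibration(n))
o=ctrl.get_obs();print(o)
E
```

```text
top {'intrinsics': array([[553.81347533,   0.        , 319.68851272],
       [  0.        , 553.81347533, 234.38700903],
       [  0.        ,   0.        ,   1.        ]]), 'rvec': array([ 2.19594329, -2.14760228,  0.11995195]), 'tvec': array([0.09928042, 0.53786149, 1.60487381])}
scene {'intrinsics': array([[560.87392622,   0.        , 319.77778836],
       [  0.        , 560.87392622, 245.21843617],
       [  0.        ,   0.        ,   1.        ]]), 'rvec': array([ 1.86215556, -0.91855176,  0.57492097]), 'tvec': array([-0.25001179,  0.28071998,  0.90944277])}
{'time': 0.1, 'joint_pos': array([-1.1645145 ,  0.41792257, -0.01031625,  1.61407511,  0.00468926,
        1.11067862, -0.0530351 ]), 'joint_vel': array([-4.52434809e-05,  1.20837008e-04,  7.93298034e-04, -1.59106094e-03,
       -2.76761244e-04, -1.20199854e-03, -6.40816952e-04]), 'tau': array([ 1.32855075e-03, -8.52581692e+01,  6.40254691e-01, -4.26679587e+01,
       -4.88404941e-02,  1.64852652e-02,  3.86561976e-05]), 'tcp_pos': array([0.27047541, 0.5631187 , 0.22689893]), 'orientation': array([-8.39467857e-05,  2.22034782e-01,  9.75038602e-01, -5.23115532e-04]), 'wrist_force': array([ 0.44233702, -0.22278096,  0.27476326]), 'moment': array([-0.00148965, -0.00517425,  0.00913307]), 'grip_force': 0.0, 'finger_gap': 1.0030925744802586}
```

View pics/top0.png

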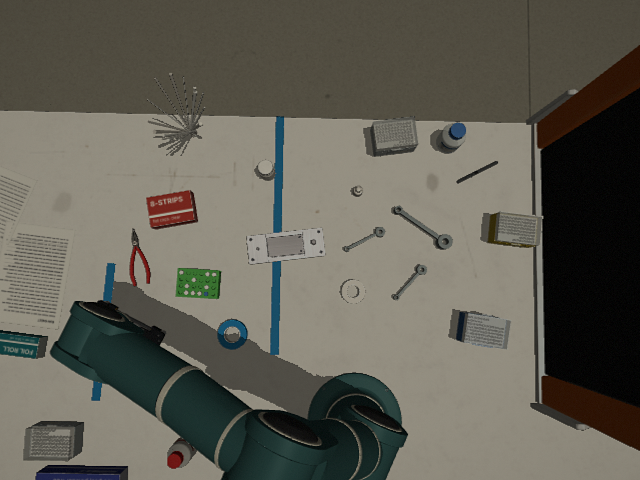

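View pics/scene0.png

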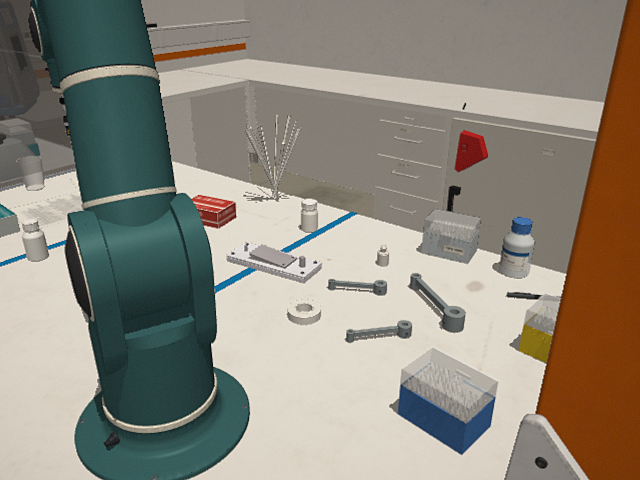

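Candidate levers in the top view are A (345,248)-(379,232), about 38 px; B (397,210)-(444,242), about 57 px; and C (395,296)-(420,269), about 37 px. At about 346 px/m, 165 mm is 57 px, so B fits, with its boss at (444,242). I'll measure it and check it in a crop along with the fixture.

```bash
cat > h.py <<'E'
from cell import ctrl
import cv2, numpy as np
def cal(n):
    c=ctrl.get_calibration(n); return c["intrinsics"],cv2.Rodrigues(c["rvec"])[0],np.array(c["tvec"]),c["rvec"]
def px2w(n,uv,z):
    K,R,t,_=cal(n); d=R.T@np.linalg.inv(K)@np.array([uv[0],uv[1],1.]); C=-R.T@t
    return C+d*(z-C[2])/d[2]
def w2px(n,p):
    K,R,t,rv=cal(n); return cv2.projectPoints(np.array([p],float),rv,t,K,None)[0].ravel()
def grab(n): return cv2.cvtColor(ctrl.camera(n),cv2.COLOR_RGB2BGR)
E
python3 - <<'E'
from h import *
im=cv2.imread("pics/top0.png"); s=cv2.imread("pics/scene0.png")
for n,u,z in[("top",(444,242),.038),("top",(397,210),.034),("top",(313,242),.045),("top",(257,246),.035),("scene",(454,313),.038),("scene",(416,279),.034)]: print(n,u,px2w(n,u,z))
a=cv2.resize(im[195:275,240:340],(800,640),interpolation=cv2.INTER_CUBIC)[:600]
cv2.imwrite("pics/fix.png",cv2.resize(im[190:290,240:340],(500,500),interpolation=cv2.INTER_CUBIC))
l=cv2.resize(im[195:255,385:465],(400,300),interpolation=cv2.INTER_CUBIC)
f=cv2.resize(im[220:270,240:340],(800,400),interpolation=cv2.INTER_CUBIC)
sc=cv2.resize(s[235:285,220:330],(400,182),interpolation=cv2.INTER_CUBIC)
sl=cv2.resize(s[265:335,400:480],(400,350),interpolation=cv2.INTER_CUBIC)
o=np.zeros((600,800,3),np.uint8); o[:300,:400]=l; o[:182,400:]=sc; o[300:600,:]=cv2.resize(f,(800,400))[60:360]
cv2.imwrite("pics/crop1.png",o)
print(w2px("top",[0,0,0]),w2px("top",[.3,0,0]),w2px("top",[0.3,.3,0]))
E
```

```text
top (444, 242) [ 0.52026132 -0.25324155  0.038     ]
top (397, 210) [ 0.6123588  -0.11531945  0.034     ]
top (313, 242) [0.51097375 0.13031268 0.045     ]
top (257, 246) [0.49643239 0.29379209 0.035     ]
scene (454, 313) [ 0.51681771 -0.25718102  0.038     ]
scene (416, 279) [ 0.59890763 -0.12707563  0.034     ]
[353.94842491 419.99346462] [355.51787755 315.48294169] [253.90190463 313.27901279]
```

View pics/crop1.png

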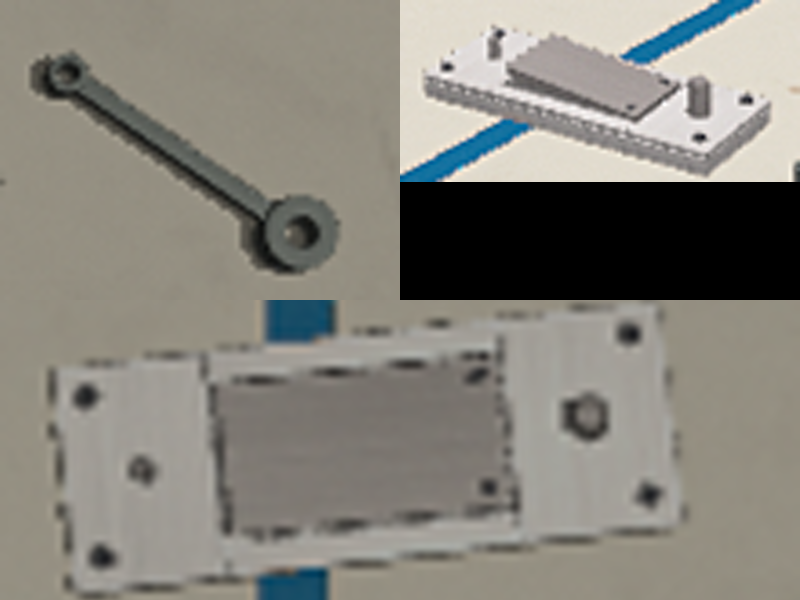

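The crop confirms B: a large boss at (444,241), an eye at (398,209), 57 px apart. The fixture's post is at (313.3,241.5) and its pin at (257.6,248.3). The scene view shows the plate's pin-side end raised. Next I'll get precise positions.

Run:
```python
from h import *
from scipy.spatial.transform import Rotation as Ro
K,R,t,_=cal("top"); print("C",-R.T@t)
P=px2w("top",(313.3,241.5),.045);N=px2w("top",(257.6,248.3),.035)
B=px2w("top",(444.2,241.0),.038);E=px2w("top",(398,209),.034)
for a,b,n in((P,N,"fix"),(B,E,"lev")):
    d=(b-a)[:2]; print(n,a,b,np.linalg.norm(d),np.degrees(np.arctan2(d[1],d[0])))
# check in scene: ring pixel predictions
for p in(P,N,B,E):print(w2px("scene",p))
u=(E-B)[:2];u/=np.linalg.norm(u);print("grasp",B[:2]+.045*u)
f=(N-P)[:2];f/=np.linalg.norm(f);print("plate c",P[:2]+.0825*f,"press",P[:2]+.1225*f, "finger axes")
o=ctrl.get_obs();q=o["orientation"];print(Ro.from_quat(q[[1,2,3,0]]).as_matrix())
s=cv2.imread("pics/scene0.png")
sc=cv2.resize(s[225:335,230:490],(780,330),interpolation=cv2.INTER_CUBIC)
for p in(P,N,B,E):
    v=w2px("scene",p); c=((v-[230,225]+.5)*3).astype(int); cv2.circle(sc,tuple(int(i) for i in c),2,(0,0,255),-1)
cv2.imwrite("pics/crop2.png",sc)
```

```text
C [0.36746708 0.12123256 1.65077016]
fix [0.51245419 0.1294734  0.045     ] [0.48973154 0.29181491 0.035     ] 0.16392402570866138 97.96782188112759
lev [ 0.52321653 -0.25383227  0.038     ] [ 0.61540909 -0.11825256  0.034     ] 0.16395525475098838 55.78477370313704
[302.27077385 256.5027014 ]
[246.13071076 245.16993713]
[453.85038956 311.05726513]
[416.07709194 274.96464387]
grasp [ 0.54852017 -0.21662037]
plate c [0.50101829 0.21117695] press [0.49547361 0.25079079] finger axes
[[-9.01401097e-01  4.32984880e-01 -3.96002400e-04]
 [ 4.32985055e-01  9.01400564e-01 -9.82837461e-04]
 [-6.85969737e-05 -1.05739389e-03 -9.99999439e-01]]
```

View pics/crop2.png

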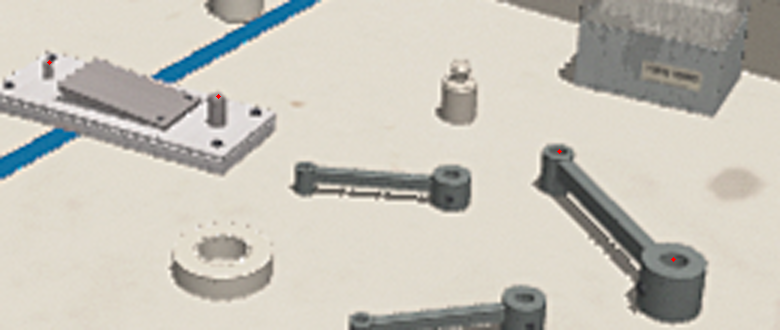

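The projected points land on the features in both views, to about 1-2 mm. Moving above the press point with the fingers shut and tool y across the fixture.

step_arm:
  increments:
    - {"gripper":1,"dx":-0.03,"dy":-0.016,"dz":0,"turn":5}
    - {"gripper":1,"dx":-0.06,"dy":-0.033,"dz":0,"turn":10}
    - {"gripper":1,"dx":-0.09,"dy":-0.05,"dz":0,"turn":15}
    - {"gripper":1,"dx":-0.12,"dy":-0.066,"dz":0,"turn":20}
    - {"gripper":1,"dx":-0.15,"dy":-0.082,"dz":0,"turn":25}
    - {"gripper":1,"dx":-0.18,"dy":-0.098,"dz":0,"turn":30}
    - {"gripper":1,"dx":-0.21,"dy":-0.115,"dz":0,"turn":35}
    - {"gripper":1,"dx":-0.24,"dy":-0.131,"dz":0,"turn":40}
    - {"gripper":1,"dx":-0.27,"dy":-0.147,"dz":0.02,"turn":45}
    - {"gripper":1,"dx":-0.3,"dy":-0.164,"dz":0.04,"turn":50}
    - {"gripper":1,"dx":-0.32,"dy":-0.175,"dz":0.07,"turn":54}
    - {"gripper":1,"dx":-0.338,"dy":-0.184,"dz":0.1,"turn":56.3}
    - {"gripper":1,"dx":-0.338,"dy":-0.184,"dz":0.12,"turn":56.3}
    - {"gripper":1,"dx":-0.338,"dy":-0.184,"dz":0.132,"turn":56.3}
    - {"gripper":1,"dx":-0.338,"dy":-0.184,"dz":0.132,"turn":56.3}
    - {"gripper":1,"dx":-0.338,"dy":-0.184,"dz":0.132,"turn":56.3}
  newtons: 20

```text
time: 1.7
tcp_pos: [0.4957, 0.2517, 0.0961]
orientation: [0.0, 0.655, 0.755, 0.0]
wrist_force: [0.0, -0.8, -0.6]
finger_gap: 0.004
grip_force: 0.0
```

step_arm:
  increments:
    - {"gripper":1,"dz":0.015}
    - {"gripper":1,"dz":0.028}
    - {"gripper":1,"dz":0.034}
    - {"gripper":1,"dz":0.037}
    - {"gripper":1,"dz":0.04}
    - {"gripper":1,"dz":0.042}
    - {"gripper":1,"dz":0.044}
    - {"gripper":1,"dz":0.046}
    - {"gripper":1,"dz":0.048}
    - {"gripper":1,"dz":0.05}
    - {"gripper":1,"dz":0.051}
    - {"gripper":1,"dz":0.052}
    - {"gripper":1,"dz":0.052}

```text
invalid input
```

Each row needs every field.

step_arm:
  increments:
    - {"gripper":1,"dx":0,"dy":0,"dz":0.015,"turn":0}
    - {"gripper":1,"dx":0,"dy":0,"dz":0.028,"turn":0}
    - {"gripper":1,"dx":0,"dy":0,"dz":0.034,"turn":0}
    - {"gripper":1,"dx":0,"dy":0,"dz":0.037,"turn":0}
    - {"gripper":1,"dx":0,"dy":0,"dz":0.04,"turn":0}
    - {"gripper":1,"dx":0,"dy":0,"dz":0.042,"turn":0}
    - {"gripper":1,"dx":0,"dy":0,"dz":0.044,"turn":0}
    - {"gripper":1,"dx":0,"dy":0,"dz":0.046,"turn":0}
    - {"gripper":1,"dx":0,"dy":0,"dz":0.048,"turn":0}
    - {"gripper":1,"dx":0,"dy":0,"dz":0.05,"turn":0}
    - {"gripper":1,"dx":0,"dy":0,"dz":0.051,"turn":0}
    - {"gripper":1,"dx":0,"dy":0,"dz":0.051,"turn":0}

```text
time: 2.9
tcp_pos: [0.4957, 0.2511, 0.0444]
orientation: [0.0, 0.656, 0.755, 0.0]
wrist_force: [-0.3, 0.9, 1.7]
finger_gap: 0.002
grip_force: 0.8
```

step_arm:
  increments:
    - {"gripper":1,"dx":0,"dy":0,"dz":0.001,"turn":0}
    - {"gripper":1,"dx":0,"dy":0,"dz":0.0015,"turn":0}
    - {"gripper":1,"dx":0,"dy":0,"dz":0.0015,"turn":0}

```text
time: 3.2
tcp_pos: [0.4958, 0.2512, 0.0441]
orientation: [-0.0, 0.656, 0.755, 0.0]
wrist_force: [-9.3, -1.4, 29.3]
finger_gap: 0.001
grip_force: 14.5
```

Bottomed out at 29 N, so the plate should be flat. Lifting and going above the lever's balance point.

step_arm:
  increments:
    - {"gripper":1,"dx":0,"dy":0,"dz":-0.02,"turn":0}
    - {"gripper":1,"dx":0,"dy":0,"dz":-0.05,"turn":0}
    - {"gripper":1,"dx":0,"dy":0,"dz":-0.09,"turn":0}
    - {"gripper":-1,"dx":-0.03,"dy":-0.001,"dz":-0.12,"turn":3}
    - {"gripper":-1,"dx":-0.065,"dy":-0.002,"dz":-0.12,"turn":6}
    - {"gripper":-1,"dx":-0.1,"dy":-0.003,"dz":-0.12,"turn":9}
    - {"gripper":-1,"dx":-0.135,"dy":-0.004,"dz":-0.12,"turn":12}
    - {"gripper":-1,"dx":-0.17,"dy":-0.005,"dz":-0.12,"turn":15}
    - {"gripper":-1,"dx":-0.205,"dy":-0.006,"dz":-0.12,"turn":18}
    - {"gripper":-1,"dx":-0.24,"dy":-0.007,"dz":-0.12,"turn":22}
    - {"gripper":-1,"dx":-0.275,"dy":-0.008,"dz":-0.12,"turn":26}
    - {"gripper":-1,"dx":-0.31,"dy":-0.009,"dz":-0.12,"turn":30}
    - {"gripper":-1,"dx":-0.345,"dy":-0.01,"dz":-0.12,"turn":33}
    - {"gripper":-1,"dx":-0.38,"dy":-0.011,"dz":-0.12,"turn":36}
    - {"gripper":-1,"dx":-0.41,"dy":-0.012,"dz":-0.12,"turn":39}
    - {"gripper":-1,"dx":-0.44,"dy":-0.013,"dz":-0.12,"turn":41}
    - {"gripper":-1,"dx":-0.46,"dy":-0.0134,"dz":-0.12,"turn":42.2}
    - {"gripper":-1,"dx":-0.4704,"dy":-0.0134,"dz":-0.12,"turn":42.2}
    - {"gripper":-1,"dx":-0.4704,"dy":-0.0134,"dz":-0.12,"turn":42.2}
    - {"gripper":-1,"dx":-0.4704,"dy":-0.0134,"dz":-0.12,"turn":42.2}

```text
time: 5.2
tcp_pos: [0.5481, -0.2156, 0.1628]
orientation: [-0.0, 0.883, 0.469, -0.0]
wrist_force: [-0.5, 0.8, 0.1]
finger_gap: 1.0
grip_force: 0.0
```

Run:
```python
from h import *
a=grab("top");s=grab("scene")
o=np.zeros((600,800,3),np.uint8)
o[:300,:400]=cv2.resize(s[230:290,225:305+0],(400,300),interpolation=cv2.INTER_CUBIC)
o[:300,400:]=cv2.resize(s[200:335,370:550],(400,300),interpolation=cv2.INTER_CUBIC)
o[300:,:400]=cv2.resize(a[220:280,240:320],(400,300),interpolation=cv2.INTER_CUBIC)
o[300:,400:]=cv2.resize(a[170:290,360:520],(400,300),interpolation=cv2.INTER_CUBIC)
cv2.imwrite("pics/c3.png",o)
```

```text
(no output)
```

View pics/c3.png

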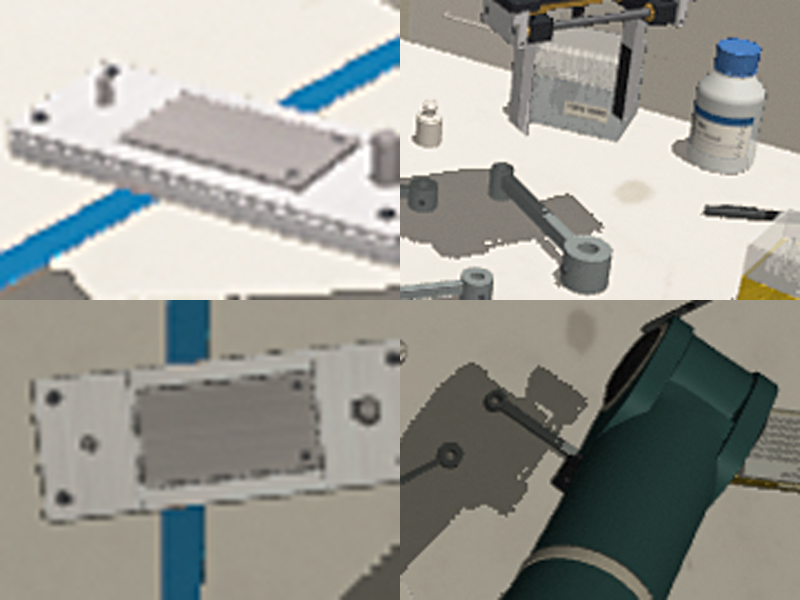

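The plate now lies flat, its edge parallel to the block top. In the scene crop the lever lies untouched at (500,170)-(585,260), with the fingers straddling its bar. Descending and gripping.

step_arm:
  increments:
    - {"gripper":-1,"dx":0,"dy":0,"dz":0.03,"turn":0}
    - {"gripper":-1,"dx":0,"dy":0,"dz":0.06,"turn":0}
    - {"gripper":-1,"dx":0,"dy":0,"dz":0.085,"turn":0}
    - {"gripper":-1,"dx":0,"dy":0,"dz":0.105,"turn":0}
    - {"gripper":-1,"dx":0,"dy":0,"dz":0.12,"turn":0}
    - {"gripper":-1,"dx":0,"dy":0,"dz":0.13,"turn":0}
    - {"gripper":-1,"dx":0,"dy":0,"dz":0.136,"turn":0}
    - {"gripper":-1,"dx":0,"dy":0,"dz":0.136,"turn":0}
    - {"gripper":0,"dx":0,"dy":0,"dz":0.136,"turn":0}
    - {"gripper":0.3,"dx":0,"dy":0,"dz":0.136,"turn":0}
    - {"gripper":0.5,"dx":0,"dy":0,"dz":0.136,"turn":0}
    - {"gripper":0.6,"dx":0,"dy":0,"dz":0.136,"turn":0}
    - {"gripper":0.7,"dx":0,"dy":0,"dz":0.136,"turn":0}
    - {"gripper":0.8,"dx":0,"dy":0,"dz":0.136,"turn":0}
    - {"gripper":1,"dx":0,"dy":0,"dz":0.136,"turn":0}
    - {"gripper":1,"dx":0,"dy":0,"dz":0.136,"turn":0}
    - {"gripper":1,"dx":0,"dy":0,"dz":0.136,"turn":0}
    - {"gripper":1,"dx":0,"dy":0,"dz":0.136,"turn":0}
  newtons: 45

```text
time: 7.1
tcp_pos: [0.5482, -0.2165, 0.027]
orientation: [0.0, 0.884, 0.468, -0.0]
wrist_force: [-0.4, 0.4, -0.4]
finger_gap: 0.185
grip_force: 0.0
```

step_arm:
  increments:
    - {"gripper":1,"dx":0,"dy":0,"dz":0,"turn":0}
    - {"gripper":1,"dx":0,"dy":0,"dz":0,"turn":0}
    - {"gripper":1,"dx":0,"dy":0,"dz":0,"turn":0}
    - {"gripper":1,"dx":0,"dy":0,"dz":0,"turn":0}
    - {"gripper":1,"dx":0,"dy":0,"dz":0,"turn":0}

```text
time: 7.6
tcp_pos: [0.5483, -0.2166, 0.0271]
orientation: [0.0, 0.884, 0.468, 0.0]
wrist_force: [2.4, -1.2, -1.0]
finger_gap: 0.124
grip_force: 45.0
```

step_arm:
  increments:
    - {"gripper":1,"dx":0,"dy":0,"dz":-0.002,"turn":0}
    - {"gripper":1,"dx":0,"dy":0,"dz":-0.004,"turn":0}
    - {"gripper":1,"dx":0,"dy":0,"dz":-0.007,"turn":0}
    - {"gripper":1,"dx":0,"dy":0,"dz":-0.01,"turn":0}
    - {"gripper":1,"dx":0,"dy":0,"dz":-0.01,"turn":0}
    - {"gripper":1,"dx":0,"dy":0,"dz":-0.01,"turn":0}

```text
time: 8.2
tcp_pos: [0.5482, -0.2164, 0.0371]
orientation: [0.0, 0.884, 0.468, 0.0]
wrist_force: [-1.2, -0.2, -5.0]
finger_gap: 0.126
grip_force: 45.0
```

Run:
```python
from h import *
print(ctrl.get_obs()["moment"],ctrl.get_obs()["wrist_force"])
s=grab("scene")
cv2.imwrite("pics/c4.png",cv2.resize(s[235:345,380:500],(654,600),interpolation=cv2.INTER_CUBIC))
```

```text
[-0.08630748  0.10574297  0.06678539] [-1.21564232 -0.24023391 -5.03782412]
```

View pics/c4.png

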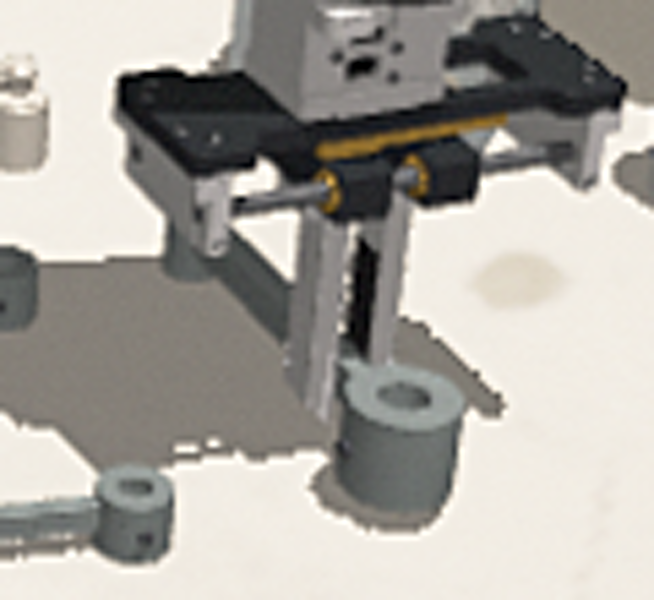

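The lever hangs level in the fingers and weighs about 5 N, with the shadow under the boss showing it is off the table. Lifting smoothly.

step_arm:
  increments:
    - {"gripper":1,"dx":0,"dy":0,"dz":-0.005,"turn":0}
    - {"gripper":1,"dx":0,"dy":0,"dz":-0.012,"turn":0}
    - {"gripper":1,"dx":0,"dy":0,"dz":-0.022,"turn":0}
    - {"gripper":1,"dx":0,"dy":0,"dz":-0.034,"turn":0}
    - {"gripper":1,"dx":0,"dy":0,"dz":-0.046,"turn":0}
    - {"gripper":1,"dx":0,"dy":0,"dz":-0.058,"turn":0}
    - {"gripper":1,"dx":0,"dy":0,"dz":-0.07,"turn":0}
    - {"gripper":1,"dx":0,"dy":0,"dz":-0.082,"turn":0}
    - {"gripper":1,"dx":0,"dy":0,"dz":-0.092,"turn":0}
    - {"gripper":1,"dx":0,"dy":0,"dz":-0.1,"turn":0}
    - {"gripper":1,"dx":0,"dy":0,"dz":-0.104,"turn":0}
    - {"gripper":1,"dx":0,"dy":0,"dz":-0.105,"turn":0}
    - {"gripper":1,"dx":0,"dy":0,"dz":-0.105,"turn":0}

```text
time: 9.55
tcp_pos: [0.5481, -0.2164, 0.1418]
orientation: [-0.0, 0.884, 0.468, -0.0]
wrist_force: [1.1, -0.2, -6.2]
finger_gap: 0.122
grip_force: 45.0
```

step_arm:
  increments:
    - {"gripper":1,"dx":0.006,"dy":-0.005,"dz":0,"turn":-1}
    - {"gripper":1,"dx":0.015,"dy":-0.013,"dz":0,"turn":-2}
    - {"gripper":1,"dx":0.03,"dy":-0.025,"dz":0,"turn":-4}
    - {"gripper":1,"dx":0.048,"dy":-0.041,"dz":0,"turn":-6.5}
    - {"gripper":1,"dx":0.066,"dy":-0.056,"dz":0,"turn":-9}
    - {"gripper":1,"dx":0.084,"dy":-0.071,"dz":0,"turn":-11.5}
    - {"gripper":1,"dx":0.102,"dy":-0.087,"dz":0,"turn":-14}
    - {"gripper":1,"dx":0.12,"dy":-0.102,"dz":0,"turn":-16.5}
    - {"gripper":1,"dx":0.138,"dy":-0.117,"dz":0,"turn":-19}
    - {"gripper":1,"dx":0.156,"dy":-0.133,"dz":0,"turn":-21.5}
    - {"gripper":1,"dx":0.174,"dy":-0.148,"dz":0,"turn":-24}
    - {"gripper":1,"dx":0.192,"dy":-0.163,"dz":0,"turn":-27}
    - {"gripper":1,"dx":0.21,"dy":-0.178,"dz":0,"turn":-30}
    - {"gripper":1,"dx":0.228,"dy":-0.194,"dz":0,"turn":-33}
    - {"gripper":1,"dx":0.246,"dy":-0.209,"dz":0,"turn":-36}
    - {"gripper":1,"dx":0.264,"dy":-0.224,"dz":0,"turn":-38.5}
    - {"gripper":1,"dx":0.28,"dy":-0.238,"dz":0,"turn":-40.5}
    - {"gripper":1,"dx":0.292,"dy":-0.248,"dz":0,"turn":-42}
    - {"gripper":1,"dx":0.2975,"dy":-0.253,"dz":0,"turn":-42.2}
    - {"gripper":1,"dx":0.2995,"dy":-0.2545,"dz":0,"turn":-42.2}

```text
time: 11.55
tcp_pos: [0.5057, 0.1747, 0.1419]
orientation: [0.0, 0.656, 0.755, -0.0]
wrist_force: [0.1, -0.5, -5.6]
finger_gap: 0.126
grip_force: 45.0
```

step_arm:
  increments:
    - {"gripper":1,"dx":0,"dy":0,"dz":0,"turn":0}
    - {"gripper":1,"dx":0,"dy":0,"dz":0.006,"turn":0}
    - {"gripper":1,"dx":0,"dy":0,"dz":0.014,"turn":0}
    - {"gripper":1,"dx":0,"dy":0,"dz":0.022,"turn":0}
    - {"gripper":1,"dx":0,"dy":0,"dz":0.03,"turn":0}
    - {"gripper":1,"dx":0,"dy":0,"dz":0.036,"turn":0}
    - {"gripper":1,"dx":0,"dy":0,"dz":0.039,"turn":0}
    - {"gripper":1,"dx":0,"dy":0,"dz":0.04,"turn":0}
    - {"gripper":1,"dx":0,"dy":0,"dz":0.04,"turn":0}
    - {"gripper":1,"dx":0,"dy":0,"dz":0.04,"turn":0}

```text
time: 12.55
tcp_pos: [0.5059, 0.1743, 0.1022]
orientation: [0.0, 0.656, 0.755, 0.0]
wrist_force: [-0.4, -0.1, -5.9]
finger_gap: 0.128
grip_force: 45.0
```

Run:
```python
from h import *
s=grab("scene");a=grab("top")
o=np.zeros((600,800,3),np.uint8)
o[:,:480]=cv2.resize(s[170:290,220:316],(480,600),interpolation=cv2.INTER_CUBIC)
o[:400,480:]=cv2.resize(a[200:300,240:320],(320,400),interpolation=cv2.INTER_CUBIC)
cv2.imwrite("pics/c5.png",cv2.resize(s[170:300,220:390],(784,600),interpolation=cv2.INTER_CUBIC))
cv2.imwrite("pics/c5t.png",cv2.resize(a[180:300,230:390],(800,600),interpolation=cv2.INTER_CUBIC))
```

```text
(no output)
```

View pics/c5.png

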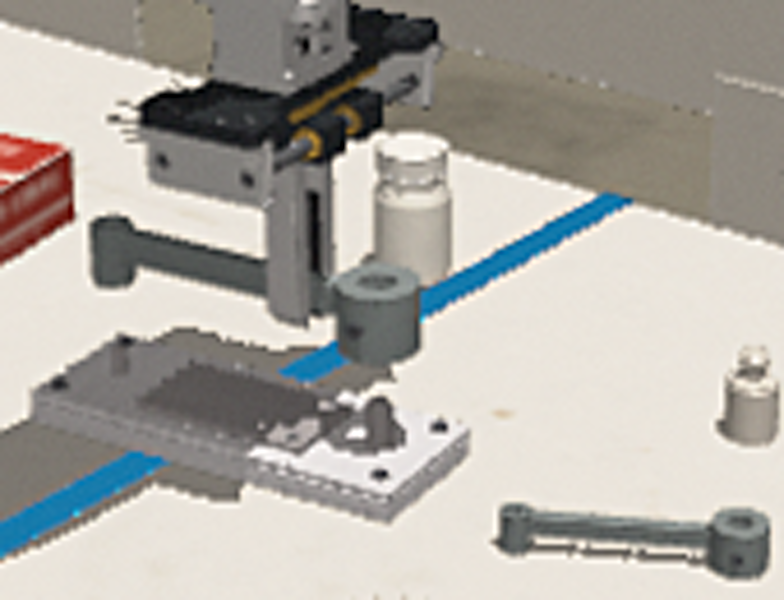

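View pics/c5t.png

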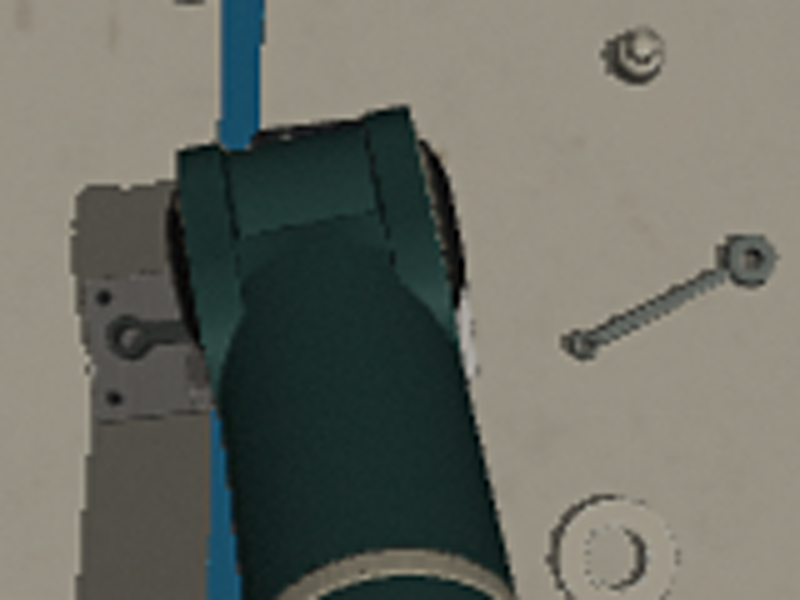

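Run:
```python
from h import *
print(px2w("top",(255.2,246.5),.109),px2w("scene",(301.6,230.3),.113),px2w("scene",(243.9,217.7),.109))
f=np.array([-.1386,.9903]);P=np.array([.5125,.1295])
for p,z in((P,.113),(P+.165*f,.109)): print(p,w2px("scene",[*p,z]),w2px("top",[*p,z]))
```

```text
[0.48901442 0.29085803 0.109     ] [0.5121797  0.13021653 0.113     ] [0.49012387 0.29402177 0.109     ]
[0.5125 0.1295] [301.92827936 230.3332493 ] [313.21638576 239.288298  ]
[0.489631  0.2928995] [244.08893029 217.87469698] [254.47540966 246.26330445]
```

The bore and eye are within about 2 mm of the post and pin axes, the lever is at the planned height, and it is level. Handing in.

```bash
python3 -c "
from cell import ctrl
o=ctrl.get_obs();print(o['time'],abs(o['joint_vel']).max(),o['grip_force']);print(ctrl.sign_off())"
```

```text
12.65 0.0017555107115317147 44.99837100505829
the job is handed in; nothing more can be done
None
```

I handed the job in at 12.65 s: the plate is pressed flat, and the gripper holds the lever level and still about 3 cm above the post, with bore and eye within about 2 mm of the post and pin axes by my camera measurements (no verdict came back).

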